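# Hole saws back on their rack in order of size

## Robot

A 7-joint arm with a two-finger parallel gripper is mounted at the origin on the work surface. World frame = base frame: x ahead of the robot, y to its left, z up, the work surface at z = 0. Lengths are in mm, angles in rad, forces in N, time in s.
With the tool pointing down it reaches from about 425 to 800 mm from the base axis. Payload 8.3 kg.
Tool frame: the origin (TCP) lies on the centre line of the jaws, within the pads' length; the fingertips stand 19 mm ahead of it and the grasp point (between the pads) is the TCP; x points along the fingers, y is the direction in which the jaws open and shut, and the axes are right-handed (so a half turn about x gives the same grasp; the last joint's range is limited). The gripper opens to 85 mm and grips with 20 to 120 N. Pads are 22 mm wide; open, the fingers measure 114 mm over their backs; the gripper's body (76 mm by 85 mm) begins 54 mm behind the grasp point. The pads swing forward as they close: fully open they stand 13 mm farther back than shut.
Start: joints at [-1.392, 0.383, 0.016, 1.37, -0.006, 1.388, -0.046], TCP at [149.604, 606.812, 220.479] pointing down, gripper open.
Joint ranges: [-2.95, 2.95], [-0.25, 2.06], [-1.52, 1.56], [0.18, 2.33], [-1.44, 4.58], [0.02, 2.06], [-3.01, 3.01]. Speed limits (rad/s): [2.39, 2.39, 3.01, 3.01, 3.14, 3.14, 3.14].

## Interface

Orientations are given as a 3x3 rotation matrix whose columns are the frame's x, y, z axes.
In Python, from cell import ctrl gives the robot as it stands. The module is installed in compiled form; this text tells all that it offers.
- The arm moves only by the tool jog_arm, never from a script. Its argument "increments" is a list that holds one entry, the list of rows, each a list of 7 numbers: the shift along the tool's x, y, z in mm, then the turn, a rotation vector about the tool's x, y, z in rad, then the opening, from -1 (shut) to 1 (fully open). In form: [[[x, y, z, wx, wy, wz, gripper], ...]]. A call has 1 to 8 rows; each row shifts and turns the pose as measured when the row begins, along the tool's axes as they then stand; what a row does not reach is not made up. A row lasts 1/10 s, in which the tool goes at most 50 mm and 8.59 degrees, less where a joint would pass 70% of its speed; a pose out of reach is approached as far as the arm can. A call is refused whole if a number of a shift passes 50 or a number of a turn 0.15, either way. A call with a gripper value outside its range is refused whole. The fingers move at their own pace and stop on an object; "grip_force" is the grip in N (left out, the last holds). Time passes only in rows, so rows that do not move let the fingers close. It gives the time, the measured TCP pose, the force and the opening at its end, in the units of the state.
- ctrl.get_obs(): the state, without advancing time (a new reading comes with each control period).
- ctrl.camera(name): name is "scene" or "side" or "wrist"; returns a dict with "color" (384x512x3 uint8, blue, green, red), "fx", "fy", "cx", "cy" (pixels), "extrinsics" (4x4, takes a point from world to camera coordinates); the wrist camera has in their place "T_tool_cam" (4x4, takes a point from camera to tool coordinates, whose origin is the TCP and whose axes are the tool frame's). Camera axes: x right, y down, z forward; pixel columns grow to the right and rows downward; lengths in mm; the calibration is good to about 2 mm. A picture is of the moment at which its call begins: read the wrist's pose just before it. There is no depth.
- ctrl.hand_in(): hands the job in, once; it reports no verdict.
The state is a dict: "time_s": time; "q": joint angles; "dq": joint speeds; "joint_torque": joint torques, N m; "ee_pos": TCP position; "tool_rot": TCP orientation; "ft_force": force on the tool from outside, world axes, zero at the start; "torque": the same for the moment, N m; "width": finger opening in mm.
Only numpy, scipy, OpenCV 4.12 (cv2) and the standard library are available. Lean on these libraries where they do the work, as an engineer would, in place of code of your own. Each camera call takes 0.05 s, during which the arm holds its last target. There are 200 camera calls.

## Task

Put the four hole saws back on their rack, teeth down, one over each peg and sitting flat and centred on it: the smallest on the peg next to the end where the arbor lies, then in order of size to the largest at the other end. Set each one down gently rather than letting it drop, so that no teeth are chipped, and leave the tin of cutting paste where it stands.

Things in the scene. Friction and masses are not known exactly. Their poses are not given: they have to be found in the camera images.
- saw_30: smallest hole saw: grey steel cup standing mouth and teeth down on the bench, 30 mm outside diameter, 44 mm tall, wall 2 mm, flat closed top 4 mm thick (cavity 40 mm deep), about 60 g. Origin: centre of its underside, on its axis, z up. Round: grip it across the diameter from above at any yaw
- saw_40: second smallest hole saw, the same but 40 mm outside diameter (44 mm tall, about 90 g); origin as for saw_30
- saw_50: second largest hole saw, the same but 50 mm outside diameter (44 mm tall, about 120 g); origin as for saw_30
- saw_60: largest hole saw, the same but 60 mm outside diameter (44 mm tall, about 160 g); origin as for saw_30
- peg_a: steel peg at one end of the row of four on the rack, 8 mm thick, 25 mm tall, tapered tip. The rack is a fixed plywood board 400 x 90 x 18 mm flat on the bench; its pegs stand along its middle 75 mm apart in the order a, b, c, d. Origin: foot of the peg on the board's top (18 mm above the bench), z up. A saw in place stands on the board with the peg inside it
- peg_b: peg next to peg_a, alike; origin at its foot on the board's top. Across the row, over the board's long edges, there is free room for fingers; along the row the gap between neighbouring saws in place is 20 to 40 mm
- peg_c: peg between peg_b and peg_d, alike; origin at its foot on the board's top
- peg_d: peg at the other end of the row, alike; origin at its foot on the board's top
- arbor: hole-saw arbor lying fixed in a cradle across one end of the rack, 65 mm beyond peg_a or beyond peg_d (it varies): steel, 100 mm long, hexagonal shank, fat dark collar 25 mm wide, short thread, pilot drill; its top 26 mm above the board. A thin spare drill, 6.5 mm thick, lies at the other end. Origin: on the board's top below its middle
- paste_tin: round flat tin of cutting paste, aluminium with a green and white lid, 65 mm diameter, 36 mm tall, standing loose on the bench to the right of the saws; leave it where it is. Origin: centre of its underside
Mind the look-alikes: they are no part of the job. Leave any brown look-alike of the saw_30 alone. What is shaped like the saw_60 but orange is not meant.

How it is judged (in metres and radians):
At the end, for the whole second after the job is handed in: Counting from the end where the arbor lies, the 30, 40, 50 and 60 mm saws stand on the first, second, third and fourth peg, each axis within 14 mm of its peg, upright within 0.08 rad, its rim on the board within 4 mm, released and at rest; the paste tin is within 20 mm of where it stood (((horizontal distance between arbor and peg_a below 0.12 m and horizontal distance between saw_30 and peg_a below 0.014 m and horizontal distance between saw_40 and peg_b below 0.014 m and horizontal distance between saw_50 and peg_c below 0.014 m and horizontal distance between saw_60 and peg_d below 0.014 m) or (horizontal distance between arbor and peg_d below 0.12 m and horizontal distance between saw_30 and peg_d below 0.014 m and horizontal distance between saw_40 and peg_c below 0.014 m and horizontal distance between saw_50 and peg_b below 0.014 m and horizontal distance between saw_60 and peg_a below 0.014 m)) and z of saw_30 in the frame of peg_a between -0.004 and 0.004 m and angle between each of saw_30, saw_40, saw_50, saw_60's own z axis and vertical below 0.08 rad and linear speed of each of saw_30, saw_40, saw_50, saw_60 below 0.02 m/s and contact force between each of saw_30, saw_40, saw_50, saw_60 and the fingers below 0.1 N and z of saw_40 in the frame of peg_a between -0.004 and 0.004 m and z of saw_50 in the frame of peg_a between -0.004 and 0.004 m and z of saw_60 in the frame of peg_a between -0.004 and 0.004 m and distance of paste_tin from where it was at the start of the episode below 0.02 m); the robot touches nothing.
It fails at once if a hole saw dropped or flung: moving faster than 0.6 m/s (a fall of about 18 mm) while no finger holds it ((linear speed of saw_30 above 0.6 m/s and contact force between saw_30 and the fingers below 0.05 N) or (linear speed of saw_40 above 0.6 m/s and contact force between saw_40 and the fingers below 0.05 N) or (linear speed of saw_50 above 0.6 m/s and contact force between saw_50 and the fingers below 0.05 N) or (linear speed of saw_60 above 0.6 m/s and contact force between saw_60 and the fingers below 0.05 N)).
It fails at once if the tin of cutting paste shifted by more than 20 mm (distance of paste_tin from where it was at the start of the episode above 0.02 m).
It also fails if it takes over 102 s, if anything falls off the work surface, if the arm or the gripper's body presses on something with over 40 N, if the wrist force passes 120 N, or if a joint passes its speed limit or range.

## Working session

There is one attempt and no reset: what is moved stays moved. The work goes in short steps, Python scripts to look and compute and a tool call to move; the robot and the scene stay as the last step left them, time stands still between calls to the robot, and variables do not carry over. Pictures are saved under pics/ and viewed, about 12 in all and at most 16, crops included, and the job is handed in when it is done.

Besides the shell and the picture viewer there is one more tool, called after "Emit:" by a JSON object that holds its "api" and its "payload", one argument or row to a line. jog_arm: Moves the arm, as the interface text tells. Its arguments: {"type":"object","properties":{"increments":{"type":"array","items":{"type":"array","items":{"type":"array","items":{"type":"number"}}}},"grip_force":{"type":"number"}},"required":["increments"]}

```bash
mkdir -p pics
cat > h.py <<'E'
import numpy as np, cv2
from cell import ctrl
def snap(n,f):
    o=ctrl.get_obs(); c=ctrl.camera(n); cv2.imwrite('pics/'+f,c['color'])
    if n=='wrist':
        T=np.eye(4); T[:3,:3]=o['tool_rot']; T[:3,3]=o['ee_pos']; c['W']=T@np.array(c['T_tool_cam'])
    else: c['W']=np.linalg.inv(np.array(c['extrinsics']))
    return c
def ray(c,u,v,z):
    d=c['W'][:3,:3]@np.array([(u-c['cx'])/c['fx'],(v-c['cy'])/c['fy'],1]); o=c['W'][:3,3]
    return o+d*(z-o[2])/d[2]
def proj(c,p):
    q=np.linalg.inv(c['W'])@np.append(p,1); return np.array([q[0]/q[2]*c['fx']+c['cx'],q[1]/q[2]*c['fy']+c['cy']])
E
python3 - <<'E'
from h import *
o=ctrl.get_obs(); print(o)
a=[]
for n in('scene','side','wrist'):
    c=snap(n,n+'0.png'); print(n,c['fx'],c['W'].round(2).tolist()); a.append(c['color'])
cv2.imwrite('pics/all0.png',cv2.resize(np.hstack(a[:2]),(800,300)))
E
```

```text
{'time_s': 0.0, 'q': array([-1.39191396,  0.38425073,  0.01633734,  1.3711737 , -0.00630097,
        1.3882405 , -0.04647694]), 'dq': array([-1.14927053e-03,  6.85696943e-04,  6.26377416e-04,  1.15635946e-03,
        9.08117157e-05, -7.84783668e-04, -6.68837387e-04]), 'joint_torque': array([-1.18330285e-03, -6.27598143e+01,  8.43136646e-01, -3.71833992e+01,
        1.62974041e-02,  1.38429305e-02, -1.56983708e-05]), 'ee_pos': array([149.46008665, 606.30129091, 219.46194391]), 'tool_rot': array([[-4.60796013e-04,  2.39316083e-01,  9.70941605e-01],
       [-1.97043689e-03,  9.70939606e-01, -2.39316526e-01],
       [-9.99997953e-01, -2.02345526e-03,  2.41521410e-05]]), 'ft_force': array([-0.51629606,  1.17741339, -0.22866644]), 'torque': array([-0.02535554,  0.00921008,  0.00779876]), 'width': 85.75992872714427}
scene 407.3000053879319 [[0.41, 0.68, -0.61, 1285.1], [0.91, -0.29, 0.28, -454.79], [0.02, -0.67, -0.74, 967.06], [0.0, 0.0, 0.0, 1.0]]
side 441.22021582781537 [[-0.81, -0.45, 0.38, 184.89], [-0.59, 0.62, -0.52, 380.14], [-0.0, -0.64, -0.77, 780.87], [0.0, 0.0, 0.0, 1.0]]
wrist 336.3752114272436 [[0.24, 0.92, 0.3, 74.13], [0.97, -0.23, -0.08, 625.34], [-0.0, 0.31, -0.95, 373.4], [0.0, 0.0, 0.0, 1.0]]
```

View pics/scene0.png

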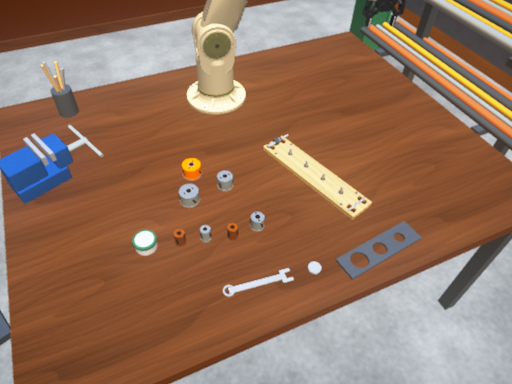

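View pics/side0.png

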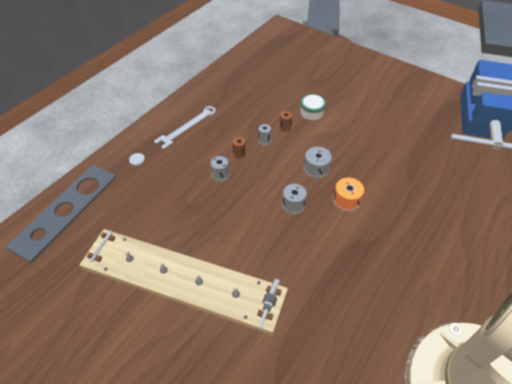

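The scene view shows the candidates: grey cups at (189,195), (225,180), (257,221) and (205,233), and the rack from (278,142) to (356,203). Look-alikes are the brown cups at (180,237) and (232,231) and the orange cup at (191,169). The tin is at (145,242). In the side view the arbor with its dark collar seems to be at (268,298) and the thin drill at (101,245). I'll check this in a close crop.

Run:
```python
from h import *
c=snap('side','s1.png'); im=c['color']
A=cv2.resize(im[90:215,195:370],(700,500),interpolation=cv2.INTER_CUBIC)
B=cv2.resize(im[225:335,75:295],(800,400),interpolation=cv2.INTER_CUBIC)
cv2.imwrite('pics/cropA.png',A);cv2.imwrite('pics/cropB.png',B)
for n,u,v,z in [('60',318,155,44),('50',294,191,44),('40',219,162,44),('30',264,129,44),('tin',313,103,36),('orange',350,186,44),('br1',239,142,44),('br2',286,116,44),('collar',269,298,40),('drill',101,246,22),
 ('p1',128,255,43),('p2',163,266,43),('p3',198,278,43),('p4',235,291,43)]:
    print(n,ray(c,u,v,z).round(1))
s=snap('scene','sc1.png')
for n,u,v,z in [('60',189,190,44),('50',225,175,44),('40',257,216,44),('30',205,229,44),('p',290,152,43),('p',306,163,43),('p',323,176,43),('p',341,189,43)]: print('scene',n,ray(s,u,v,z).round(1))
```

```text
60 [ 476.9 -272.7   44. ]
50 [ 464.3 -150.8   44. ]
40 [ 647.6 -122.4   44. ]
30 [ 627.3 -271.1   44. ]
tin [ 585.4 -432.5   36. ]
orange [ 373.7 -233.5   44. ]
br1 [ 649.5 -200.1   44. ]
br2 [ 609.9 -341.7   44. ]
collar [368.8  81.1  40. ]
drill [709.7 179.9  22. ]
p1 [637.7 168.6  43. ]
p2 [566.7 146.5  43. ]
p3 [496.9 126.8  43. ]
p4 [425.7 107.3  43. ]
scene 60 [ 475.1 -268.2   44. ]
scene 50 [ 459.8 -145.    44. ]
scene 40 [ 646.4 -121.5   44. ]
scene 30 [ 630.5 -273.9   44. ]
scene p [445.9  92.8  43. ]
scene p [512.1 116.   43. ]
scene p [583.9 136.5  43. ]
scene p [652.9 158.6  43. ]
```

View pics/cropA.png

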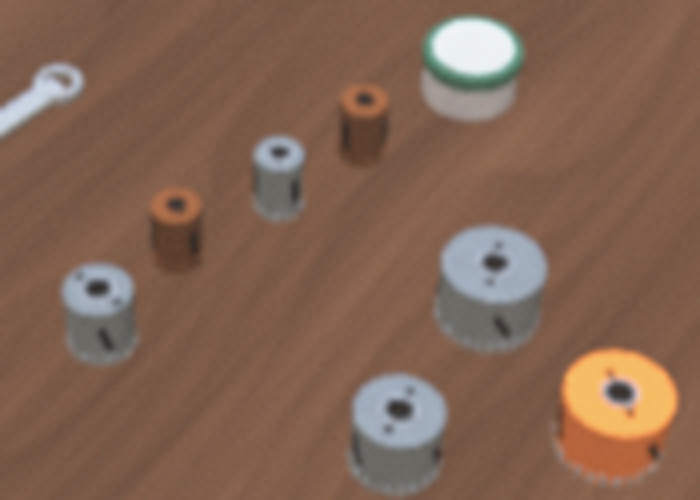

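View pics/cropB.png

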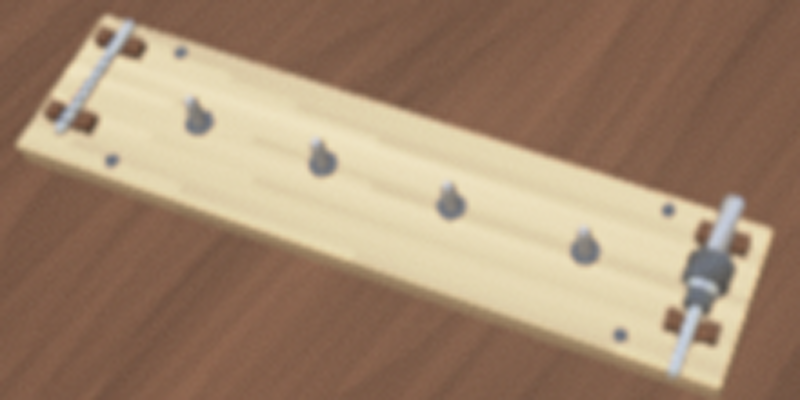

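The crops confirm it. The grey cups are 30 at side (264,128), 40 at (219,162), 50 at (294,192) and 60 at (318,156); the brown and orange ones are left alone. The arbor with its fat collar lies at the rack end near the robot, so the pegs from there take 30, 40, 50 and 60 going outward. Next I swing over the rack.

Emit:
{"api": "jog_arm", "payload": {
  "increments": [
    [[0,0,50,0.08,0,0,1],[0,0,50,0.08,0,0,1],[0,0,50,0.08,0,0,1],[0,0,50,0.08,0,0,1],[0,0,50,0.08,0,0,1],[0,0,50,0.08,0,0,1],[0,0,50,0.08,0,0,1],[0,0,50,0.08,0,0,1]]
  ]
}}

```text
time_s: 1.05
ee_pos: [485.1, 415.6, 216.0]
tool_rot: [[-0.007, 0.773, 0.634], [-0.0, 0.634, -0.773], [-1.0, -0.005, -0.004]]
ft_force: [0.4, 0.4, 0.3]
width: 85.5
```

Emit:
{"api": "jog_arm", "payload": {
  "increments": [
    [[0,0,50,0.08,0,0,1],[0,0,50,0.08,0,0,1],[0,0,50,0.08,0,0,1],[0,0,50,0.08,0,0,1],[0,0,50,0.08,0,0,1],[0,0,0,0.15,0,0,1],[0,0,0,0.15,0,0,1],[0,0,0,0.15,0,0,1]]
  ]
}}

```text
time_s: 1.85
ee_pos: [612.7, 185.9, 214.2]
tool_rot: [[-0.005, 0.983, -0.184], [-0.005, -0.184, -0.983], [-1.0, -0.004, 0.006]]
ft_force: [0.3, 0.4, 0.5]
width: 85.3
```

Emit:
{"api": "jog_arm", "payload": {
  "increments": [
    [[0,0,0,0.15,0,0,1],[0,0,0,0.15,0,0,1],[0,0,0,0.15,0,0,1],[0,0,0,0.15,0,0,1],[0,0,0,0.15,0,0,1],[0,0,0,0.15,0,0,1],[0,0,0,0.15,0,0,1]]
  ]
}}

```text
time_s: 2.55
ee_pos: [612.2, 185.4, 213.1]
tool_rot: [[-0.007, 0.332, -0.943], [-0.006, -0.943, -0.332], [-1.0, 0.003, 0.009]]
ft_force: [-0.7, -0.7, -1.2]
width: 85.2
```

Run:
```python
from h import *
o=ctrl.get_obs(); print(o['time_s'],o['ee_pos'],o['tool_rot'].round(3).tolist(),o['q'].round(2))
c=snap('wrist','w1.png'); print(c['W'].round(3).tolist())
for p in [(426,106),(497,127),(567,147),(638,169)]: print(proj(c,[*p,18]).round(0),proj(c,[*p,43]).round(0))
```

```text
2.55 [612.20759903 185.36586329 213.14106674] [[-0.007, 0.332, -0.943], [-0.006, -0.943, -0.332], [-1.0, 0.003, 0.009]] [-0.83  0.5   0.72  1.35 -0.32  1.42 -1.35]
[[0.332, -0.895, -0.297, 688.655], [-0.943, -0.314, -0.108, 212.222], [0.003, 0.316, -0.949, 366.269], [0.0, 0.0, 0.0, 1.0]]
[262. 313.] [263. 327.]
[266. 261.] [267. 273.]
[271. 203.] [272. 212.]
[275. 137.] [276. 141.]
```

View pics/w1.png

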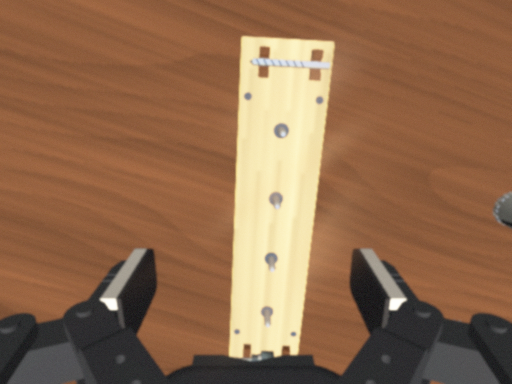

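The wrist view shows the peg feet at (281,130), (275,198), (270,258) and (266,312). The fingers stay clear of the rack.

Run:
```python
from h import *
import json
im=cv2.imread('pics/w1.png'); o=ctrl.get_obs()
class C(dict):pass
c=snap('wrist','w1b.png'); s=snap('side','s1b.png'); k=snap('scene','k1b.png')
w=np.array([ray(c,u,v,18)[:2] for u,v in[(266.5,311.5),(270.5,258),(275.5,198.5),(281,130)]])
d=np.array([ray(s,u,v,18)[:2] for u,v in[(235.9,293.8),(199,282.2),(163.6,270.4),(129.5,259.4)]])
print(w.round(1).tolist(),d.round(1).tolist())
def fit(P):
    m=P.mean(0); u=np.linalg.svd(P-m)[2][0]; u*=np.sign(u[0]); return m,u,np.array([m+u*75*t for t in(-1.5,-.5,.5,1.5)])
for P in(w,d,(w+d)/2): print(fit(P)[1],fit(P)[2].round(1).tolist())
```

```text
[[428.8, 103.7], [501.6, 124.6], [573.6, 144.7], [646.5, 165.3]] [[429.0, 101.6], [500.2, 123.9], [572.0, 145.0], [643.3, 166.7]]
[0.96226764 0.27210474] [[429.4, 104.0], [501.5, 124.4], [573.7, 144.8], [645.9, 165.2]]
[0.95704806 0.28992931] [[428.5, 101.7], [500.2, 123.4], [572.0, 145.1], [643.8, 166.9]]
[0.95971045 0.28099084] [[428.9, 102.8], [500.9, 123.9], [572.9, 145.0], [644.8, 166.0]]
```

```bash
cat >> h.py <<'E'
from scipy.spatial.transform import Rotation as Rn
def plan(p,deg=-73.7):
    o=ctrl.get_obs(); R=o['tool_rot']; t=np.radians(deg)
    y=np.array([np.cos(t),np.sin(t),0]); x=np.array([0,0,-1.]); D=np.column_stack([x,y,np.cross(x,y)])
    print('t',o['time_s'],'at',o['ee_pos'].round(1),'w',round(o['width'],1),'F',o['ft_force'].round(1),'shift(tool now)',(R.T@(np.array(p)-o['ee_pos'])).round(1),'shift(aligned)',(D.T@(np.array(p)-o['ee_pos'])).round(1),'turn',Rn.from_matrix(R.T@D).as_rotvec().round(3))
E
python3 -c "
from h import *
plan([476,-271,170])"
```

```text
t 2.75 at [612.3 185.4 213.2] w 85.4 F [0.2 0.4 0. ] shift(tool now) [ 46.8 382.  283.9] shift(aligned) [ 43.2 399.8 258.9] turn [ 0.065  0.009 -0.003]
```

Emit:
{"api": "jog_arm", "payload": {
  "increments": [
    [[0,0,0,0.065,0.009,-0.003,1],[4,40,26,0,0,0,1],[4,40,26,0,0,0,1],[4,40,26,0,0,0,1],[4,40,26,0,0,0,1],[4,40,26,0,0,0,1],[4,40,26,0,0,0,1],[4,40,26,0,0,0,1]]
  ]
}}

```text
time_s: 3.55
ee_pos: [522.0, -136.7, 183.2]
tool_rot: [[0.004, 0.33, -0.944], [0.003, -0.944, -0.33], [-1.0, -0.002, -0.005]]
ft_force: [1.2, 0.3, -0.5]
width: 85.9
```

Emit:
{"api": "jog_arm", "payload": {
  "increments": [
    [[4,40,26,0,0,0,1],[4,40,26,0,0,0,1],[4,40,26,0,0,0,1],[0,0,0,0,0,0,1]]
  ]
}}

```text
time_s: 3.95
ee_pos: [482.3, -289.1, 171.6]
tool_rot: [[0.007, 0.338, -0.941], [0.001, -0.941, -0.338], [-1.0, 0.002, -0.006]]
ft_force: [0.4, -0.0, 0.2]
width: 85.3
```

Run:
```python
from h import *
plan([476,-271,170]); print(ctrl.get_obs()['q'].round(2))
c=snap('wrist','w2.png')
for p in [(476,-271),(462,-148),(647,-122),(629,-272)]: print(proj(c,[*p,44]).round(0))
```

```text
t 3.95 at [ 482.3 -289.1  171.6] w 85.3 F [ 0.4 -0.   0.2] shift(tool now) [  1.5 -19.2  -0.2] shift(aligned) [  1.6 -19.2   1. ] turn [ 0.06  -0.006 -0.001]
[-0.22  0.37  0.9   1.66 -0.3   1.26 -0.48]
[230. 174.]
[ 86. 142.]
[ 102. -126.]
[297. -13.]
```

View pics/w2.png

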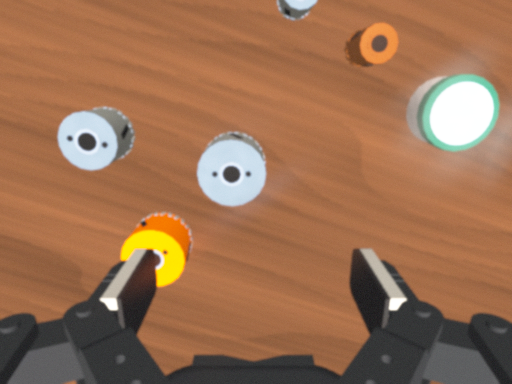

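The wrist view shows the 60 saw's top at (231,174) against a predicted (230,174). The 50 is at (87,141) against (86,142), so the estimates hold. Orange is at (155,258) and the tin at (459,112). I'll align and descend most of the way.

Emit:
{"api": "jog_arm", "payload": {
  "increments": [
    [[1,-19,0,0.06,-0.006,0,1],[0,0,0,0,0,0,1],[40,0,0,0,0,0,1],[40,0,0,0,0,0,1],[0,0,0,0,0,0,1]]
  ]
}}

```text
time_s: 4.5
ee_pos: [481.9, -265.0, 90.3]
tool_rot: [[0.007, 0.304, -0.953], [0.002, -0.953, -0.304], [-1.0, 0.001, -0.007]]
ft_force: [-0.5, 0.6, -0.1]
width: 85.5
```

```bash
python3 -c "
from h import *
plan([476,-271,30])"
```

```text
t 4.5 at [ 481.9 -265.    90.3] w 85.5 F [-0.5  0.6 -0.1] shift(tool now) [60.2  3.9  7.9] shift(aligned) [60.3  4.1  7.4] turn [ 0.025 -0.007 -0.001]
```

Emit:
{"api": "jog_arm", "payload": {
  "increments": [
    [[10,4,8,0.025,-0.007,0,1],[25,0,0,0,0,0,1],[25,0,0,0,0,0,1],[0,0,0,0,0,0,1]]
  ]
}}

```text
time_s: 4.9
ee_pos: [479.0, -273.2, 33.7]
tool_rot: [[0.006, 0.285, -0.959], [-0.003, -0.959, -0.285], [-1.0, 0.005, -0.005]]
ft_force: [-1.2, -0.2, -0.3]
width: 85.3
```

```bash
python3 -c "
from h import *
plan([476,-271,30])"
```

```text
t 4.9 at [ 479.  -273.2   33.7] w 85.3 F [-1.2 -0.2 -0.3] shift(tool now) [ 3.6 -3.   2.2] shift(aligned) [ 3.7 -2.9  2.2] turn [ 0.004 -0.005 -0.005]
```

Emit:
{"api": "jog_arm", "payload": {
  "increments": [
    [[3,-3,2,0,-0.005,-0.005,1],[0,0,0,0,0,0,-1],[0,0,0,0,0,0,-1],[0,0,0,0,0,0,-1],[0,0,0,0,0,0,-1],[0,0,0,0,0,0,-1],[0,0,0,0,0,0,-1]]
  ],
  "grip_force": 50
}}

```text
time_s: 5.6
ee_pos: [479.5, -273.3, 37.4]
tool_rot: [[0.008, 0.286, -0.958], [-0.003, -0.958, -0.286], [-1.0, 0.005, -0.006]]
ft_force: [-0.6, -0.0, 0.8]
width: 0.4
```

Emit:
{"api": "jog_arm", "payload": {
  "increments": [
    [[-20,0,0,0,0,0,-1],[-40,0,0,0,0,0,-1],[-50,0,0,0,0,0,-1],[-20,0,0,0,0,0,-1],[0,0,0,0,0,0,-1]]
  ]
}}

```text
time_s: 6.1
ee_pos: [477.1, -272.4, 170.6]
tool_rot: [[0.003, 0.285, -0.959], [-0.002, -0.959, -0.285], [-1.0, 0.003, -0.003]]
ft_force: [-0.4, -0.0, 0.3]
width: -0.1
```

```bash
python3 -c "
from h import *
plan([645,166,140])
snap('wrist','w3.png')"
```

```text
t 6.1 at [ 477.1 -272.4  170.6] w -0.1 F [-0.4 -0.   0.3] shift(tool now) [  30.3 -372.5 -285.8] shift(aligned) [  30.6 -373.7 -284.2] turn [ 0.004 -0.003 -0.003]
```

View pics/w3.png

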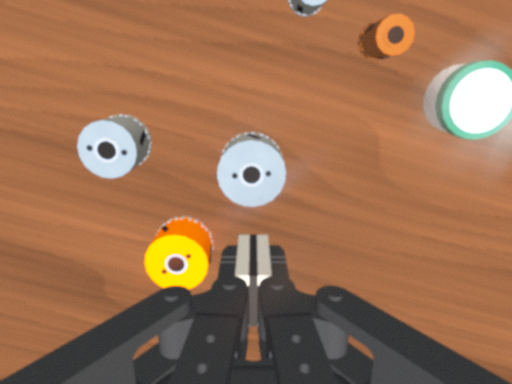

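The fingers shut at 0 width and missed. The saw's top is at (251,175), so I'll check where it is now, and whether it moved.

Run:
```python
from h import *
c=snap('wrist','w3b.png'); s=snap('side','s3.png'); k=snap('scene','k3.png')
print('wrist 60',ray(c,251,175,44),'50',ray(c,107,149,44))
print('TCP px',proj(c,ctrl.get_obs()['ee_pos']), c['T_tool_cam'])
for n,cc,f0 in(('side',s,'s1b.png'),('scene',k,'k1b.png')):
    d=cv2.absdiff(cc['color'],cv2.imread('pics/'+f0)).max(2)
    p=proj(cc,[476,-271,22]).astype(int); t=proj(cc,ctrl.get_obs()['ee_pos']); print(n,p,t, d[p[1]-18:p[1]+18,p[0]-18:p[0]+18].mean())
A=s['color'][60:260,180:440]; B=k['color'][100:260,120:320]
cv2.imwrite('pics/m3.png',np.hstack([cv2.resize(A,(400,300)),cv2.resize(B,(400,300))]))
```

```text
wrist 60 [ 476.05433519 -271.72106583   44.        ] 50 [ 463.47938614 -149.0358735    44.        ]
TCP px [248.78838606 241.1940708 ] [[-5.68944382e-04 -3.07940477e-01  9.51405455e-01 -1.53825735e+02]
 [ 9.99999793e-01 -4.61380585e-04  4.48669392e-04  4.51996195e-01]
 [ 3.00796539e-04  9.51405513e-01  3.07940675e-01 -7.97030453e+01]
 [ 0.00000000e+00  0.00000000e+00  0.00000000e+00  1.00000000e+00]]
side [316 162] [324.81029936 115.19688832] 2.309413580246914
scene [188 195] [184.12414985 161.28626855] 1.3912037037037037
```

View pics/m3.png

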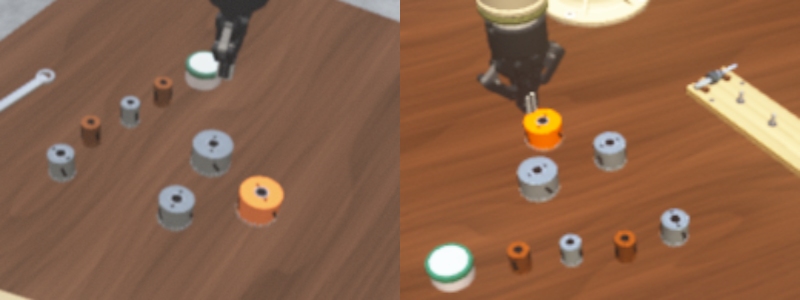

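Run:
```python
from h import *
e=ctrl.get_obs()['ee_pos']; out=[]
for f,n in(('s3.png','side'),('k3.png','scene')):
    c=snap(n,'tmp.png'); im=cv2.imread('pics/'+f); p=proj(c,e).astype(int)
    x0,y0=p[0]-30,p[1]-40
    A=cv2.resize(im[y0:y0+60,x0:x0+60],(400,400),interpolation=cv2.INTER_CUBIC)
    for dz,col in((0,(0,0,255)),(-19,(255,255,0))):
        q=(proj(c,e+[0,0,dz])-[x0,y0])*400/60; cv2.circle(A,tuple(q.astype(int)),3,col,-1); print(n,q)
    out.append(A)
cv2.imwrite('pics/tip.png',np.hstack(out))
```

```text
side [205.40199573 267.97925546]
side [198.05273001 313.50620208]
scene [200.82766567 268.57512365]
scene [205.2317654  300.62377182]
```

View pics/tip.png

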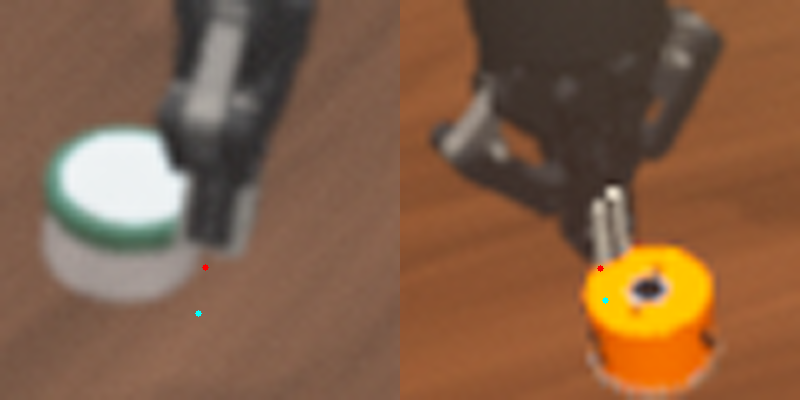

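Both outside views show the shut fingertips well above the predicted tip: about 63 px in the side crop and 38 px in the scene crop. The real fingers therefore seem to end about 24 mm short of what the text says. I'll triangulate to confirm.

Run:
```python
from h import *
o=ctrl.get_obs(); e=o['ee_pos']; A=[];b=[]
for n,q in(('side',(218,248)),('scene',(212,259))):
    c=snap(n,'tmp.png'); p=proj(c,e).astype(int); u=np.array(q)*60/400+[p[0]-30,p[1]-40]
    d=ray(c,*u,0)-c['W'][:3,3]; d/=np.linalg.norm(d); M=np.eye(3)-np.outer(d,d); A.append(M); b.append(M@c['W'][:3,3])
x=np.linalg.lstsq(np.vstack(A),np.hstack(b),rcond=None)[0]; print(e,x,'tool frame tip',o['tool_rot'].T@(x-e))
for zz in (-11,0): print([ (X,(ctrl.camera('wrist')['fy']*0)) for X in()])
```

```text
[ 475.07434956 -271.10646444  166.24763293] [ 474.82319699 -269.02089758  173.72612245] tool frame tip [-7.47721295 -2.07975508 -0.32615575]
[]
[]
```

The fingertips sit about 7 mm behind the TCP rather than 19 mm ahead of it, with the lateral position right. So I'll grasp about 25 mm lower. I'm reopening, descending in stages and checking by picture before closing.

Emit:
{"api": "jog_arm", "payload": {
  "increments": [
    [[0,0,0,0,0,0,1],[0,0,0,0,0,0,1],[0,0,0,0,0,0,1],[0,0,0,0,0,0,1],[40,0,0,0,0,0,1],[40,0,0,0,0,0,1],[0,0,0,0,0,0,1]]
  ]
}}

```text
time_s: 7.2
ee_pos: [475.9, -271.6, 84.8]
tool_rot: [[-0.002, 0.285, -0.958], [-0.001, -0.958, -0.285], [-1.0, 0.001, 0.002]]
ft_force: [-0.1, -0.3, -0.7]
width: 85.3
```

```bash
python3 -c "
from h import *
plan([476,-271,8]);plan([476,-271,8])"
```

```text
t 7.2 at [ 475.9 -271.6   84.8] w 85.3 F [-0.1 -0.3 -0.7] shift(tool now) [76.8 -0.6 -0.4] shift(aligned) [76.8 -0.6 -0.2] turn [ 0.005  0.002 -0.001]
t 7.2 at [ 475.9 -271.6   84.8] w 85.3 F [-0.1 -0.3 -0.7] shift(tool now) [76.8 -0.6 -0.4] shift(aligned) [76.8 -0.6 -0.2] turn [ 0.005  0.002 -0.001]
```

Emit:
{"api": "jog_arm", "payload": {
  "increments": [
    [[30,0,0,0,0,0,1],[30,0,0,0,0,0,1],[8,0,0,0,0,0,1],[0,0,0,0,0,0,1]]
  ]
}}

```text
time_s: 7.6
ee_pos: [479.0, -273.6, 20.8]
tool_rot: [[0.003, 0.286, -0.958], [-0.003, -0.958, -0.286], [-1.0, 0.004, -0.002]]
ft_force: [-0.7, -0.2, 0.4]
width: 85.4
```

Run:
```python
from h import *
plan([476,-271,8]); out=[]
for n in('side','scene'):
    c=snap(n,n+'4.png'); p=proj(c,[476,-271,30]).astype(int)
    out.append(cv2.resize(c['color'][p[1]-40:p[1]+30,p[0]-35:p[0]+35],(400,400),interpolation=cv2.INTER_CUBIC))
cv2.imwrite('pics/g4.png',np.hstack(out)); plan([476,-271,8])
```

```text
t 7.6 at [ 479.  -273.6   20.8] w 85.4 F [-0.7 -0.2  0.4] shift(tool now) [12.8 -3.4  2.1] shift(aligned) [12.8 -3.3  2.1] turn [ 0.005 -0.002 -0.004]
t 7.7 at [ 479.7 -274.1   21.9] w 85.4 F [-0.3  0.   0.5] shift(tool now) [13.9 -4.1  2.7] shift(aligned) [13.9 -4.   2.7] turn [ 0.005 -0.003 -0.005]
```

View pics/g4.png

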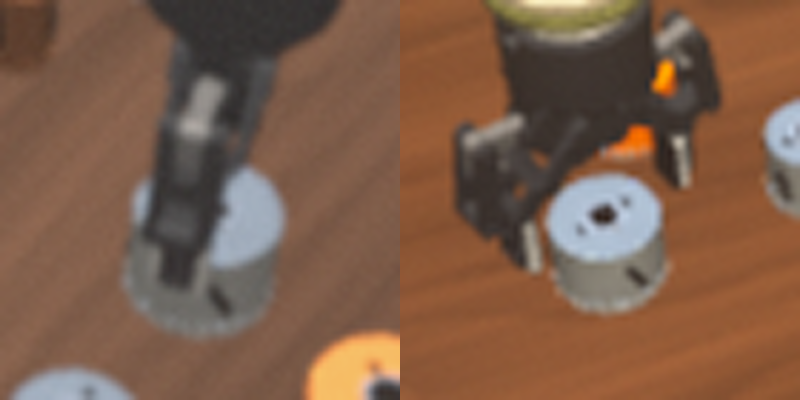

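The crops show the open fingertips straddling the 60 saw with their midpoint at about (603,222), which is roughly z = 36 with the TCP at 21. The shortfall is real, so I go about 17 mm lower and close.

Emit:
{"api": "jog_arm", "payload": {
  "increments": [
    [[12,-3,2,0.005,-0.003,-0.005,1],[5,0,0,0,0,0,1],[0,0,0,0,0,0,1]]
  ]
}}

```text
time_s: 8.0
ee_pos: [479.1, -272.5, 7.2]
tool_rot: [[0.006, 0.281, -0.96], [-0.001, -0.96, -0.281], [-1.0, 0.003, -0.005]]
ft_force: [-0.7, -0.2, 0.6]
width: 85.6
```

Emit:
{"api": "jog_arm", "payload": {
  "increments": [
    [[0,0,0,0,0,0,-1],[0,0,0,0,0,0,-1],[0,0,0,0,0,0,-1],[0,0,0,0,0,0,-1],[0,0,0,0,0,0,-1],[0,0,0,0,0,0,-1]]
  ],
  "grip_force": 50
}}

```text
time_s: 8.6
ee_pos: [479.4, -272.5, 8.0]
tool_rot: [[0.006, 0.281, -0.96], [-0.001, -0.96, -0.281], [-1.0, 0.003, -0.006]]
ft_force: [-0.7, 0.2, 1.0]
width: 58.1
```

Emit:
{"api": "jog_arm", "payload": {
  "increments": [
    [[-15,0,0,0,0,0,-1],[-40,0,0,0,0,0,-1],[-50,0,0,0,0,0,-1],[-15,0,0,0,0,0,-1],[0,0,0,0,0,0,-1]]
  ]
}}

```text
time_s: 9.1
ee_pos: [476.8, -272.7, 134.2]
tool_rot: [[0.003, 0.279, -0.96], [-0.001, -0.96, -0.279], [-1.0, 0.002, -0.002]]
ft_force: [-0.7, 0.6, -2.6]
width: 57.9
```

```bash
python3 -c "
from h import *
plan([648,167,120])"
```

```text
t 9.1 at [ 476.8 -272.7  134.2] w 57.9 F [-0.7  0.6 -2.6] shift(tool now) [  14.2 -374.6 -286.9] shift(aligned) [  14.2 -374.  -287.7] turn [-0.002 -0.002 -0.002]
```

Emit:
{"api": "jog_arm", "payload": {
  "increments": [
    [[0,-38,-29,0,0,0,-1],[0,-38,-29,0,0,0,-1],[0,-38,-29,0,0,0,-1],[0,-38,-29,0,0,0,-1],[0,-38,-29,0,0,0,-1],[0,-38,-29,0,0,0,-1],[0,-38,-29,0,0,0,-1],[0,-38,-29,0,0,0,-1]]
  ]
}}

```text
time_s: 9.9
ee_pos: [616.2, 84.2, 130.5]
tool_rot: [[-0.001, 0.258, -0.966], [-0.005, -0.966, -0.258], [-1.0, 0.004, 0.002]]
ft_force: [1.1, 0.2, -1.9]
width: 57.8
```

Emit:
{"api": "jog_arm", "payload": {
  "increments": [
    [[0,-38,-29,0,0,0,-1],[0,-30,-20,0,0,0,-1],[0,0,0,0,0,0,-1],[0,0,0,0,0,0,-1]]
  ]
}}

```text
time_s: 10.3
ee_pos: [644.5, 176.7, 123.3]
tool_rot: [[-0.008, 0.27, -0.963], [-0.004, -0.963, -0.27], [-1.0, 0.002, 0.009]]
ft_force: [0.3, -1.2, -0.8]
width: 58.0
```

```bash
python3 -c "
from h import *
plan([648,167,75])"
```

```text
t 10.3 at [644.5 176.7 123.3] w 58.0 F [ 0.3 -1.2 -0.8] shift(tool now) [48.3 10.2 -1.2] shift(aligned) [48.3 10.3 -0.7] turn [-0.011  0.009 -0.002]
```

Emit:
{"api": "jog_arm", "payload": {
  "increments": [
    [[15,10,-1,-0.011,0.009,-0.002,-1],[25,0,0,0,0,0,-1],[8,0,0,0,0,0,-1],[0,0,0,0,0,0,-1],[0,0,0,0,0,0,-1]]
  ]
}}

```text
time_s: 10.8
ee_pos: [646.6, 161.9, 72.9]
tool_rot: [[-0.003, 0.276, -0.961], [-0.002, -0.961, -0.276], [-1.0, 0.001, 0.003]]
ft_force: [0.0, -0.2, -1.8]
width: 58.0
```

Run:
```python
from h import *
plan([648,167,26]); out=[]
for n in('side','scene'):
    c=snap(n,n+'5.png'); p=proj(c,[645,166,50]).astype(int)
    out.append(cv2.resize(c['color'][p[1]-50:p[1]+40,p[0]-45:p[0]+45],(400,400),interpolation=cv2.INTER_CUBIC))
    print(n,(proj(c,[645,166,18])-p+[45,50])*400/90)
cv2.imwrite('pics/g5.png',np.hstack(out))
```

```text
t 10.8 at [646.6 161.9  72.9] w 58.0 F [ 0.  -0.2 -1.8] shift(tool now) [46.9 -4.6 -3. ] shift(aligned) [46.9 -4.5 -2.8] turn [-0.005  0.003 -0.001]
side [218.49528166 260.939737  ]
scene [191.59070047 257.31096404]
```

View pics/g5.png

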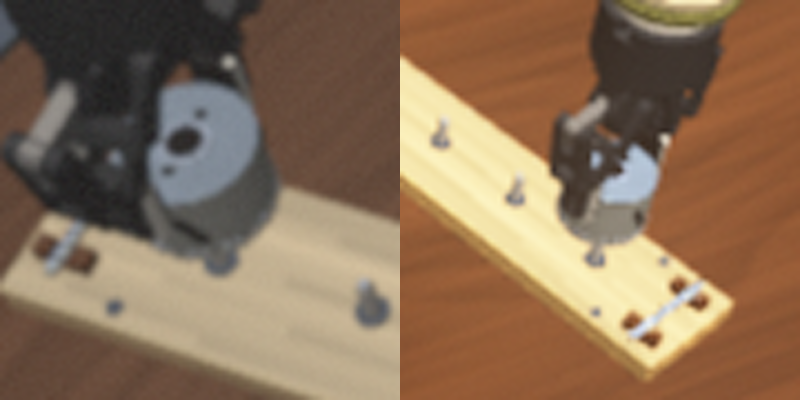

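The crops show the 60 saw held above the outer peg, leaning slightly about the jaw axis. It should square up on contact. I'll correct laterally and lower gently.

Emit:
{"api": "jog_arm", "payload": {
  "increments": [
    [[0,-4.5,-3,-0.005,0.003,0,-1],[20,0,0,0,0,0,-1],[15,0,0,0,0,0,-1],[0,0,0,0,0,0,-1],[0,0,0,0,0,0,-1]]
  ]
}}

```text
time_s: 11.4
ee_pos: [651.6, 169.8, 41.5]
tool_rot: [[0.008, 0.284, -0.959], [0.002, -0.959, -0.284], [-1.0, 0.0, -0.008]]
ft_force: [-0.2, -0.7, -1.4]
width: 57.7
```

```bash
python3 -c "
from h import *
plan([648,167,26])"
```

```text
t 11.4 at [651.6 169.8  41.5] w 57.7 F [-0.2 -0.7 -1.4] shift(tool now) [15.5  1.7  4.4] shift(aligned) [15.5  1.7  4.2] turn [ 0.003 -0.008 -0.   ]
```

Emit:
{"api": "jog_arm", "payload": {
  "increments": [
    [[8,2,4,0.003,-0.008,0,-1],[0,0,0,0,0,0,-1],[4,0,0,0,0,0,-1],[0,0,0,0,0,0,-1]]
  ]
}}

```text
time_s: 11.8
ee_pos: [649.0, 166.7, 30.2]
tool_rot: [[0.001, 0.281, -0.96], [0.0, -0.96, -0.281], [-1.0, 0.0, -0.001]]
ft_force: [-0.1, -0.1, -1.3]
width: 58.0
```

```bash
python3 -c "
from h import *
plan([648,167,26])"
```

```text
t 11.8 at [649.  166.7  30.2] w 58.0 F [-0.1 -0.1 -1.3] shift(tool now) [ 4.2 -0.6  0.8] shift(aligned) [ 4.2 -0.6  0.8] turn [-0.    -0.001 -0.   ]
```

Emit:
{"api": "jog_arm", "payload": {
  "increments": [
    [[3,0,0,0,0,0,-1],[0,0,0,0,0,0,-1]]
  ]
}}

```text
time_s: 12.0
ee_pos: [649.2, 166.6, 27.3]
tool_rot: [[0.002, 0.281, -0.96], [0.0, -0.96, -0.281], [-1.0, 0.0, -0.002]]
ft_force: [0.1, 0.2, -2.6]
width: 58.1
```

Emit:
{"api": "jog_arm", "payload": {
  "increments": [
    [[3,0,0,0,0,0,-1],[0,0,0,0,0,0,-1]]
  ]
}}

```text
time_s: 12.2
ee_pos: [650.2, 166.7, 26.6]
tool_rot: [[0.004, 0.281, -0.96], [0.002, -0.96, -0.281], [-1.0, -0.0, -0.004]]
ft_force: [0.7, 0.5, -1.6]
width: 57.8
```

Emit:
{"api": "jog_arm", "payload": {
  "increments": [
    [[2,0,0,0,0,0,-1],[0,0,0,0,0,0,-1]]
  ]
}}

```text
time_s: 12.4
ee_pos: [650.9, 166.8, 26.4]
tool_rot: [[0.006, 0.281, -0.96], [0.003, -0.96, -0.281], [-1.0, -0.001, -0.006]]
ft_force: [-0.4, -0.2, -2.1]
width: 58.5
```

Emit:
{"api": "jog_arm", "payload": {
  "increments": [
    [[4,0,2,-0.002,-0.006,0,-1],[0,0,0,0,0,0,-1],[0,0,0,0,0,0,-1]]
  ]
}}

```text
time_s: 12.7
ee_pos: [652.0, 167.1, 27.0]
tool_rot: [[0.007, 0.283, -0.959], [0.004, -0.959, -0.283], [-1.0, -0.002, -0.007]]
ft_force: [-0.0, 0.5, -2.4]
width: 58.1
```

Run:
```python
from h import *
plan([648,167,26]); out=[]
for n in('side','scene'):
    c=snap(n,n+'6.png'); p=proj(c,[645,166,35]).astype(int)
    out.append(cv2.resize(c['color'][p[1]-30:p[1]+25,p[0]-27:p[0]+28],(400,400),interpolation=cv2.INTER_CUBIC))
    q=[(proj(c,[645,166,z])-p+[27,30])*400/55 for z in(18,62)]; print(q)
cv2.imwrite('pics/g6.png',np.hstack(out))
```

```text
t 12.7 at [652.  167.1  27. ] w 58.1 F [-0.   0.5 -2.4] shift(tool now) [ 1.  -1.   3.9] shift(aligned) [ 1.  -1.   3.9] turn [ 0.003 -0.007  0.002]
[array([212.08318816, 252.44684236]), array([175.29135972, 166.49840768])]
[array([189.87569168, 246.50885024]), array([209.51389937, 176.97337142])]
```

View pics/g6.png

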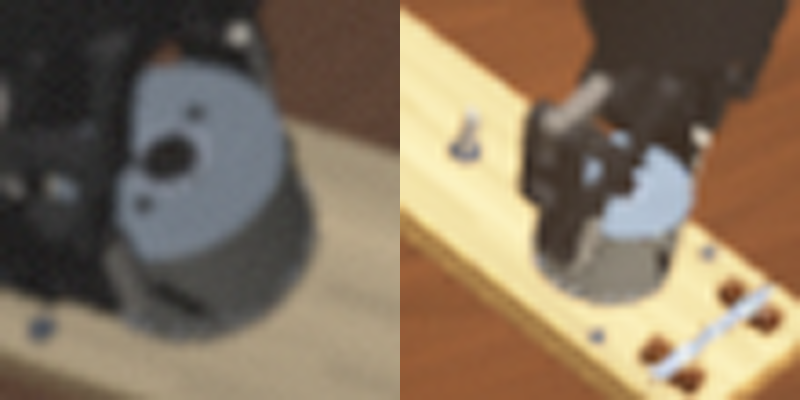

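The 60 saw encloses the outer peg within about 3 mm, with its rim about 1 mm above the board. I'll nudge it down and release.

Emit:
{"api": "jog_arm", "payload": {
  "increments": [
    [[4,-1,4,0.003,-0.007,0.002,-1],[2,0,0,0,0,0,-1]]
  ]
}}

```text
time_s: 13.0
ee_pos: [652.1, 167.1, 26.0]
tool_rot: [[0.009, 0.281, -0.96], [0.001, -0.96, -0.281], [-1.0, 0.001, -0.009]]
ft_force: [-10.2, -1.0, 14.1]
width: 57.6
```

Emit:
{"api": "jog_arm", "payload": {
  "increments": [
    [[0,0,0,0,0,0,0.6],[0,0,0,0,0,0,0.8],[0,0,0,0,0,0,0.8],[0,0,0,0,0,0,0.8]]
  ]
}}

```text
time_s: 13.4
ee_pos: [651.7, 167.0, 25.2]
tool_rot: [[0.008, 0.28, -0.96], [0.001, -0.96, -0.28], [-1.0, 0.002, -0.008]]
ft_force: [0.4, -0.2, 0.0]
width: 77.0
```

Run:
```python
from h import *
plan([648,167,26]); out=[]
for n in('side','scene'):
    c=snap(n,n+'7.png'); p=proj(c,[645,166,35]).astype(int)
    out.append(cv2.resize(c['color'][p[1]-30:p[1]+25,p[0]-27:p[0]+28],(400,400),interpolation=cv2.INTER_CUBIC))
    q=[(proj(c,[645,166,z])-p+[27,30])*400/55 for z in(18,62)]; print(q)
cv2.imwrite('pics/g7.png',np.hstack(out))
```

```text
t 13.4 at [651.7 167.   25.2] w 77.0 F [ 0.4 -0.2  0. ] shift(tool now) [-0.9 -1.1  3.5] shift(aligned) [-0.8 -1.1  3.5] turn [-0.    -0.008 -0.002]
[array([212.08318816, 252.44684236]), array([175.29135972, 166.49840768])]
[array([189.87569168, 246.50885024]), array([209.51389937, 176.97337142])]
```

View pics/g7.png

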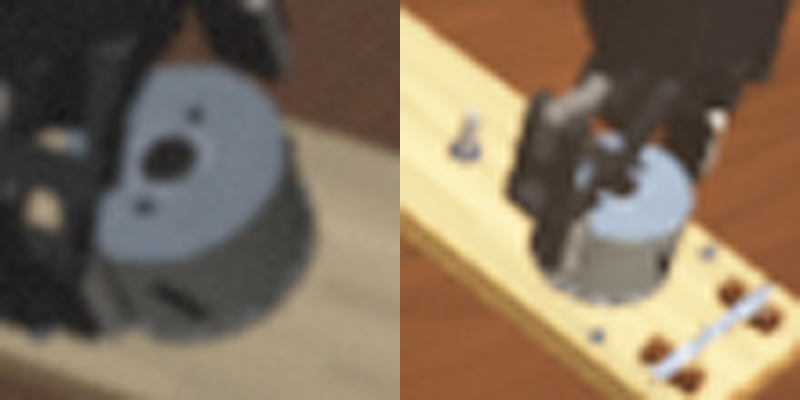

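Contact registered at 14 N and the 60 saw was released. Its top is at (168,157) against an expected (175,166), so it is within about 3 mm. Next is the 50.

Emit:
{"api": "jog_arm", "payload": {
  "increments": [
    [[-30,0,0,0,0,0,0.8],[-40,0,0,0,0,0,0.8],[-30,0,0,0,0,0,0.8],[0,28,30,0,0,0,0.8],[0,28,30,0,0,0,0.8],[0,28,30,0,0,0,0.8],[0,28,30,0,0,0,0.8],[0,28,30,0,0,0,0.8]]
  ]
}}

```text
time_s: 14.3
ee_pos: [544.8, -8.1, 125.6]
tool_rot: [[0.008, 0.292, -0.956], [0.001, -0.956, -0.292], [-1.0, 0.002, -0.007]]
ft_force: [0.3, -0.1, 0.5]
width: 76.8
```

Emit:
{"api": "jog_arm", "payload": {
  "increments": [
    [[0,28,30,0,0,0,0.8],[0,28,30,0,0,0,0.8],[0,28,30,0,0,0,0.8],[0,0,0,0,0,0,0.8],[0,0,0,0,0,0,0.8]]
  ]
}}

```text
time_s: 14.8
ee_pos: [476.6, -124.8, 125.4]
tool_rot: [[0.009, 0.282, -0.959], [0.003, -0.959, -0.282], [-1.0, 0.0, -0.009]]
ft_force: [0.9, 0.9, 0.5]
width: 76.9
```

```bash
python3 -c "
from h import *
plan([463,-148.5,8])"
```

```text
t 14.8 at [ 476.6 -124.8  125.4] w 76.9 F [0.9 0.9 0.5] shift(tool now) [117.2  18.9  20.9] shift(aligned) [117.4  18.9  19.7] turn [ 0.002 -0.009 -0.   ]
```

Emit:
{"api": "jog_arm", "payload": {
  "increments": [
    [[0,19,20,0.002,-0.009,0,0.8],[35,0,0,0,0,0,0.8],[25,0,0,0,0,0,0.8],[0,0,0,0,0,0,0.8]]
  ]
}}

```text
time_s: 15.2
ee_pos: [465.8, -146.8, 64.7]
tool_rot: [[0.004, 0.285, -0.959], [0.0, -0.959, -0.285], [-1.0, 0.001, -0.004]]
ft_force: [-0.2, -1.0, 0.4]
width: 76.8
```

```bash
python3 -c "
from h import *
plan([463,-148.5,8])"
```

```text
t 15.2 at [ 465.8 -146.8   64.7] w 76.8 F [-0.2 -1.   0.4] shift(tool now) [56.7  0.8  3.3] shift(aligned) [56.7  0.9  3.1] turn [ 0.004 -0.004 -0.001]
```

Emit:
{"api": "jog_arm", "payload": {
  "increments": [
    [[5,1,5,0.004,-0.006,0,0.8],[30,0,0,0,0,0,0.8],[22,0,2,0,-0.003,0,0.8],[2,0,0,0,0,0,-1],[0,0,0,0,0,0,-1],[0,0,0,0,0,0,-1],[0,0,0,0,0,0,-1],[0,0,0,0,0,0,-1]]
  ],
  "grip_force": 50
}}

```text
time_s: 16.0
ee_pos: [465.6, -148.4, 11.3]
tool_rot: [[0.003, 0.286, -0.958], [-0.004, -0.958, -0.286], [-1.0, 0.005, -0.002]]
ft_force: [0.4, 0.5, -0.9]
width: 48.5
```

Emit:
{"api": "jog_arm", "payload": {
  "increments": [
    [[-15,0,0,0,0,0,-1],[-40,0,0,0,0,0,-1],[-45,0,0,0,0,0,-1],[-15,0,0,0,0,0,-1],[0,0,0,0,0,0,-1]]
  ]
}}

```text
time_s: 16.5
ee_pos: [464.7, -149.3, 134.7]
tool_rot: [[0.003, 0.283, -0.959], [-0.004, -0.959, -0.283], [-1.0, 0.005, -0.002]]
ft_force: [0.8, 0.6, -1.7]
width: 48.4
```

```bash
python3 -c "
from h import *
plan([575.5,146,120])"
```

```text
t 16.5 at [ 464.7 -149.3  134.7] w 48.4 F [ 0.8  0.6 -1.7] shift(tool now) [  13.8 -251.9 -189.9] shift(aligned) [  14.7 -252.3 -189.3] turn [ 0.003 -0.002 -0.005]
```

Emit:
{"api": "jog_arm", "payload": {
  "increments": [
    [[1,-32,-24,0,0,-0.005,-1],[1,-36,-27,0,0,0,-1],[1,-36,-27,0,0,0,-1],[1,-36,-27,0,0,0,-1],[1,-36,-27,0,0,0,-1],[1,-36,-27,0,0,0,-1],[1,-28,-22,0,0,0,-1],[0,0,0,0,0,0,-1]]
  ]
}}

```text
time_s: 17.3
ee_pos: [572.5, 140.3, 126.1]
tool_rot: [[0.001, 0.275, -0.961], [0.003, -0.961, -0.275], [-1.0, -0.002, -0.002]]
ft_force: [-0.4, 0.0, -1.0]
width: 48.3
```

```bash
python3 -c "
from h import *
plan([575.5,146,70])"
```

```text
t 17.3 at [572.5 140.3 126.1] w 48.3 F [-0.4  0.  -1. ] shift(tool now) [56.1 -4.5 -4.3] shift(aligned) [56.1 -4.6 -4.4] turn [-0.005 -0.002  0.002]
```

Emit:
{"api": "jog_arm", "payload": {
  "increments": [
    [[5,-4.5,-4,-0.005,-0.002,0,-1],[30,0,0,0,0,0,-1],[20,0,0,0,0,0,-1],[0,0,0,0,0,0,-1],[0,0,0,0,0,0,-1]]
  ]
}}

```text
time_s: 17.8
ee_pos: [573.9, 143.8, 67.0]
tool_rot: [[-0.004, 0.279, -0.96], [-0.001, -0.96, -0.279], [-1.0, -0.0, 0.004]]
ft_force: [-0.0, -0.7, -1.0]
width: 48.5
```

Run:
```python
from h import *
plan([575.5,146,29])
for n in('side','scene'):
    c=snap(n,n+'8.png'); print(n,[proj(c,[573,145,z]).round(1) for z in(18,62)])
```

```text
t 17.8 at [573.9 143.8  67. ] w 48.5 F [-0.  -0.7 -1. ] shift(tool now) [38.  -1.7 -2.3] shift(aligned) [38.  -1.7 -2.1] turn [-0.002  0.004  0.   ]
side [array([163.2, 270.1]), array([159.5, 258.6])]
scene [array([322.3, 178.3]), array([324.5, 168.7])]
```

Emit:
{"api": "jog_arm", "payload": {
  "increments": [
    [[5,-1.5,-1.5,-0.002,0.004,0,-1],[15,0,0,0,0,0,-1],[10,0,0,0,0,0,-1],[4,0,0,0,0,0,-1]]
  ]
}}

```text
time_s: 18.3
ee_pos: [577.4, 146.5, 34.0]
tool_rot: [[0.006, 0.281, -0.96], [0.004, -0.96, -0.281], [-1.0, -0.002, -0.007]]
ft_force: [-0.5, 1.1, -1.1]
width: 48.6
```

```bash
python3 -c "
from h import *
plan([575.5,146,29])"
```

```text
t 18.3 at [577.4 146.5  34. ] w 48.6 F [-0.5  1.1 -1.1] shift(tool now) [ 5.  -0.1  2. ] shift(aligned) [ 5.  -0.1  1.9] turn [ 0.    -0.007  0.002]
```

Emit:
{"api": "jog_arm", "payload": {
  "increments": [
    [[3,0,3,0,-0.007,0.002,-1],[3,0,0,0,0,0,-1]]
  ]
}}

```text
time_s: 18.5
ee_pos: [573.8, 145.3, 26.7]
tool_rot: [[-0.002, 0.281, -0.96], [-0.001, -0.96, -0.281], [-1.0, 0.001, 0.002]]
ft_force: [-0.2, 0.2, -1.2]
width: 48.2
```

Emit:
{"api": "jog_arm", "payload": {
  "increments": [
    [[3,0,0,0,0,0,-1]]
  ]
}}

```text
time_s: 18.6
ee_pos: [574.0, 145.4, 26.1]
tool_rot: [[-0.002, 0.281, -0.96], [0.0, -0.96, -0.281], [-1.0, -0.001, 0.002]]
ft_force: [-21.1, -2.3, 53.4]
width: 48.7
```

Emit:
{"api": "jog_arm", "payload": {
  "increments": [
    [[3,0,1,0,0,0,-1]]
  ]
}}

```text
time_s: 18.7
ee_pos: [574.0, 145.4, 26.3]
tool_rot: [[-0.001, 0.281, -0.96], [0.002, -0.96, -0.281], [-1.0, -0.003, 0.0]]
ft_force: [-11.8, -0.5, 31.7]
width: 48.4
```

Emit:
{"api": "jog_arm", "payload": {
  "increments": [
    [[0,0,0,0,0,0,0.3],[0,0,0,0,0,0,0.7],[0,0,0,0,0,0,0.7],[0,0,0,0,0,0,0.7],[-20,0,0,0,0,0,0.7],[-35,0,0,0,0,0,0.7],[-40,0,0,0,0,0,0.7],[0,0,0,0,0,0,0.7]]
  ]
}}

```text
time_s: 19.5
ee_pos: [573.8, 144.8, 123.5]
tool_rot: [[-0.002, 0.281, -0.96], [0.001, -0.96, -0.281], [-1.0, -0.001, 0.002]]
ft_force: [0.4, -0.2, 0.4]
width: 72.2
```

```bash
python3 -c "
from h import *
plan([647,-122.5,120])"
```

```text
t 19.5 at [573.8 144.8 123.5] w 72.2 F [ 0.4 -0.2  0.4] shift(tool now) [  3.1 277.1   4.7] shift(aligned) [  3.5 277.1   4.7] turn [-0.     0.002  0.001]
```

Emit:
{"api": "jog_arm", "payload": {
  "increments": [
    [[0,40,0,0,0,0,0.4],[0,45,1,0,0,0,0.4],[0,45,1,0,0,0,0.4],[0,45,1,0,0,0,0.4],[0,45,1,0,0,0,0.4],[0,35,0,0,0,0,0.4],[0,10,0,0,0,0,0.4],[0,0,0,0,0,0,0.4]]
  ]
}}

```text
time_s: 20.3
ee_pos: [646.9, -114.5, 117.2]
tool_rot: [[-0.006, 0.29, -0.957], [0.002, -0.957, -0.29], [-1.0, -0.004, 0.006]]
ft_force: [-0.0, 0.3, 0.3]
width: 59.6
```

```bash
python3 -c "
from h import *
plan([647,-122.5,8])
c=snap('wrist','w9.png'); s=snap('side','s9.png')
print([proj(c,[*p,44]).round(1) for p in((647,-122.5),(629,-272))])
# saw hole/top check of placed 50 & 60 in side view by bluish-grey mask
hsv=cv2.cvtColor(s['color'],cv2.COLOR_BGR2HSV)
for p in((645,166),(573,145)):
    q=proj(s,[*p,62]); x,y=q.astype(int); w=s['color'][y-22:y+23,x-26:x+27].astype(int)
    m=((w[...,0]>w[...,2]+12)&(w[...,0]>120)).astype(np.uint8); n,l,st,ce=cv2.connectedComponentsWithStats(m); i=1+st[1:,4].argmax(); print(q.round(1),ce[i]+[x-26,y-22],st[i])
"
```

```text
t 20.3 at [ 646.9 -114.5  117.2] w 59.6 F [-0.   0.3  0.3] shift(tool now) [109.1   8.1   1.6] shift(aligned) [109.2   7.7   2.2] turn [0.01  0.006 0.004]
[array([263.2, 196.7]), array([441.1, 270.6])]
[124.1 246.9] [123.03082192 246.45205479] [ 10  10  31  26 584]
[159.5 258.6] [160.13559322 259.22760291] [ 15  12  25  23 413]
```

The masks put the placed 60 and 50 within about 1 px of their expected spots at top height. Now I descend on the 40.

Emit:
{"api": "jog_arm", "payload": {
  "increments": [
    [[5,8,2,0.01,0.006,0.004,0.4],[30,0,0,0,0,0,0.4],[20,0,0,0,0,0,0.4],[0,0,0,0,0,0,0.4]]
  ]
}}

```text
time_s: 20.8
ee_pos: [648.5, -112.0, 60.3]
tool_rot: [[0.003, 0.292, -0.957], [0.005, -0.957, -0.292], [-1.0, -0.003, -0.005]]
ft_force: [-0.4, 0.7, 0.1]
width: 59.9
```

```bash
python3 -c "
from h import *
plan([647,-122.5,8])"
```

```text
t 20.8 at [ 648.5 -112.    60.3] w 59.9 F [-0.4  0.7  0.1] shift(tool now) [52.3  9.8  4.8] shift(aligned) [52.3  9.7  4.4] turn [ 0.011 -0.005  0.003]
```

Emit:
{"api": "jog_arm", "payload": {
  "increments": [
    [[0,11,5,0.011,-0.005,0.003,0.4],[0,0,0,0,0,0,0.4]]
  ]
}}

```text
time_s: 21.0
ee_pos: [647.1, -122.8, 61.1]
tool_rot: [[-0.0, 0.283, -0.959], [0.0, -0.959, -0.283], [-1.0, -0.0, 0.0]]
ft_force: [0.2, -0.4, 0.4]
width: 60.0
```

```bash
python3 -c "
from h import *
plan([647,-122.5,8])"
```

```text
t 21.0 at [ 647.1 -122.8   61.1] w 60.0 F [ 0.2 -0.4  0.4] shift(tool now) [53.1 -0.3  0. ] shift(aligned) [53.1 -0.3  0. ] turn [0.002 0.    0.   ]
```

Emit:
{"api": "jog_arm", "payload": {
  "increments": [
    [[25,0,1,0,0,0,0.4],[20,0,2,0,-0.003,0,0.4],[7,0,1,0,-0.002,0,0.4],[2,0,0,0,0,0,-1],[0,0,0,0,0,0,-1],[0,0,0,0,0,0,-1],[0,0,0,0,0,0,-1],[0,0,0,0,0,0,-1]]
  ],
  "grip_force": 50
}}

```text
time_s: 21.8
ee_pos: [649.0, -125.5, 15.1]
tool_rot: [[0.008, 0.283, -0.959], [-0.003, -0.959, -0.283], [-1.0, 0.005, -0.007]]
ft_force: [-0.2, 0.2, -0.6]
width: 38.2
```

Emit:
{"api": "jog_arm", "payload": {
  "increments": [
    [[-15,0,0,0,0,0,-1],[-40,0,0,0,0,0,-1],[-45,0,0,0,0,0,-1],[-15,0,0,0,0,0,-1],[0,0,0,0,0,0,-1]]
  ]
}}

```text
time_s: 22.3
ee_pos: [647.6, -125.8, 138.3]
tool_rot: [[0.008, 0.282, -0.959], [-0.004, -0.959, -0.282], [-1.0, 0.006, -0.007]]
ft_force: [1.2, -0.2, -0.5]
width: 38.2
```

```bash
python3 -c "
from h import *
plan([501,124,120])"
```

```text
t 22.3 at [ 647.6 -125.8  138.3] w 38.2 F [ 1.2 -0.2 -0.5] shift(tool now) [  16.2 -281.1   70.3] shift(aligned) [  18.3 -280.8   70.6] turn [ 0.002 -0.007 -0.006]
```

Emit:
{"api": "jog_arm", "payload": {
  "increments": [
    [[2,-35,9,0.002,-0.007,-0.006,-1],[2,-45,11,0,0,0,-1],[2,-45,11,0,0,0,-1],[2,-45,11,0,0,0,-1],[2,-45,11,0,0,0,-1],[2,-40,10,0,0,0,-1],[0,-15,4,0,0,0,-1],[0,0,0,0,0,0,-1]]
  ]
}}

```text
time_s: 23.1
ee_pos: [499.3, 120.7, 122.0]
tool_rot: [[-0.003, 0.278, -0.961], [-0.003, -0.961, -0.278], [-1.0, 0.002, 0.004]]
ft_force: [-0.5, -0.4, -1.0]
width: 38.0
```

```bash
python3 -c "
from h import *
plan([502,124,75])"
```

```text
t 23.1 at [499.3 120.7 122. ] w 38.0 F [-0.5 -0.4 -1. ] shift(tool now) [47.  -2.5 -3.7] shift(aligned) [47.  -2.4 -3.5] turn [-0.003  0.004 -0.002]
```

Emit:
{"api": "jog_arm", "payload": {
  "increments": [
    [[5,-2.5,-3.5,-0.003,0.004,0,-1],[25,0,0,0,0,0,-1],[15,0,0,0,0,0,-1],[0,0,0,0,0,0,-1],[0,0,0,0,0,0,-1]]
  ]
}}

```text
time_s: 23.6
ee_pos: [504.9, 119.4, 74.8]
tool_rot: [[0.003, 0.276, -0.961], [-0.004, -0.961, -0.276], [-1.0, 0.004, -0.002]]
ft_force: [-0.6, -1.0, -1.2]
width: 38.3
```

```bash
python3 -c "
from h import *
plan([502,124,33])"
```

```text
t 23.6 at [504.9 119.4  74.8] w 38.3 F [-0.6 -1.  -1.2] shift(tool now) [41.8 -5.4  1.6] shift(aligned) [41.8 -5.2  1.5] turn [-0.005 -0.002 -0.004]
```

Emit:
{"api": "jog_arm", "payload": {
  "increments": [
    [[0,-5.5,1.5,-0.005,-0.002,-0.004,-1],[15,0,0,0,0,0,-1],[13,0,0,0,0,0,-1],[5,0,0,0,0,0,-1]]
  ]
}}

```text
time_s: 24.0
ee_pos: [504.0, 123.9, 41.5]
tool_rot: [[0.004, 0.279, -0.96], [0.001, -0.96, -0.279], [-1.0, -0.0, -0.004]]
ft_force: [0.4, 0.6, -0.9]
width: 38.5
```

```bash
python3 -c "
from h import *
plan([502,124,33])"
```

```text
t 24.0 at [504.  123.9  41.5] w 38.5 F [ 0.4  0.6 -0.9] shift(tool now) [ 8.5 -0.7  1.9] shift(aligned) [ 8.5 -0.7  1.9] turn [-0.002 -0.004  0.   ]
```

Emit:
{"api": "jog_arm", "payload": {
  "increments": [
    [[4,-1,2,-0.002,-0.004,0,-1],[2,0,1,0,0,0,-1]]
  ]
}}

```text
time_s: 24.2
ee_pos: [500.1, 123.7, 33.9]
tool_rot: [[-0.002, 0.281, -0.96], [-0.001, -0.96, -0.281], [-1.0, 0.0, 0.002]]
ft_force: [0.8, -0.4, -0.8]
width: 38.3
```

Emit:
{"api": "jog_arm", "payload": {
  "increments": [
    [[2,0,0,0,0,0,-1]]
  ]
}}

```text
time_s: 24.3
ee_pos: [499.9, 123.7, 31.7]
tool_rot: [[-0.002, 0.281, -0.96], [-0.001, -0.96, -0.281], [-1.0, 0.0, 0.002]]
ft_force: [-0.6, 0.2, -0.1]
width: 37.9
```

Emit:
{"api": "jog_arm", "payload": {
  "increments": [
    [[2,0,-1,0,0,0,-1]]
  ]
}}

```text
time_s: 24.4
ee_pos: [500.8, 124.0, 29.9]
tool_rot: [[-0.002, 0.281, -0.96], [-0.001, -0.96, -0.281], [-1.0, -0.0, 0.002]]
ft_force: [-13.6, -3.5, 33.1]
width: 38.2
```

Emit:
{"api": "jog_arm", "payload": {
  "increments": [
    [[1.5,0,0,0,0,0,-1]]
  ]
}}

```text
time_s: 24.5
ee_pos: [500.9, 124.0, 29.8]
tool_rot: [[-0.003, 0.281, -0.96], [0.001, -0.96, -0.281], [-1.0, -0.001, 0.003]]
ft_force: [-14.1, -1.8, 33.9]
width: 38.1
```

Emit:
{"api": "jog_arm", "payload": {
  "increments": [
    [[0,0,0,0,0,0,0.2],[0,0,0,0,0,0,0.4],[0,0,0,0,0,0,0.4],[0,0,0,0,0,0,0.4],[-20,0,0,0,0,0,0.4],[-35,0,0,0,0,0,0.4],[-40,0,0,0,0,0,0.4],[0,35,-1,0,0,0,0.15]]
  ]
}}

```text
time_s: 25.3
ee_pos: [511.3, 95.4, 127.5]
tool_rot: [[-0.005, 0.289, -0.957], [0.001, -0.957, -0.289], [-1.0, -0.002, 0.004]]
ft_force: [0.7, 0.2, -0.4]
width: 49.1
```

Emit:
{"api": "jog_arm", "payload": {
  "increments": [
    [[0,45,-1,0,0,0,0.15],[0,45,-1,0,0,0,0.15],[0,45,-1,0,0,0,0.15],[0,45,-1,0,0,0,0.15],[0,45,-1,0,0,0,0.15],[0,45,-1,0,0,0,0.15],[0,45,-1,0,0,0,0.15],[0,40,-1,0,0,0,0.15]]
  ]
}}

```text
time_s: 26.1
ee_pos: [629.3, -247.5, 126.6]
tool_rot: [[-0.001, 0.304, -0.953], [0.005, -0.953, -0.304], [-1.0, -0.005, -0.001]]
ft_force: [1.0, -0.2, 0.0]
width: 49.1
```

Emit:
{"api": "jog_arm", "payload": {
  "increments": [
    [[0,15,0,0,0,0,0.15],[0,0,0,0,0,0,0.15],[0,0,0,0,0,0,0.15]]
  ]
}}

```text
time_s: 26.4
ee_pos: [631.9, -270.6, 124.5]
tool_rot: [[-0.004, 0.295, -0.956], [0.001, -0.956, -0.295], [-1.0, -0.002, 0.004]]
ft_force: [0.3, 0.3, 0.5]
width: 48.8
```

```bash
python3 -c "
from h import *
plan([629,-272.5,60])
c=snap('wrist','w10.png'); s=snap('side','s10.png')
def top(s,p,z,r,name):
    q=proj(s,[*p,z]); x,y=q.astype(int); w=s['color'][y-r:y+r+1,x-r:x+r+1].astype(int)
    m=((w[...,0]>w[...,2]+12)&(w[...,0]>120)).astype(np.uint8); n,l,st,ce=cv2.connectedComponentsWithStats(m); i=1+st[1:,4].argmax(); u=ce[i]+[x-r,y-r]; print(name,q.round(1),u.round(1),st[i],ray(s,*u,z).round(1))
top(s,(501,124),62,20,'40 placed side'); top(c,(629,-272.5),44,45,'30 wrist')
im=c['color'].copy(); cv2.imwrite('pics/w10.png',im)
"
```

```text
t 26.4 at [ 631.9 -270.6  124.5] w 48.8 F [0.3 0.3 0.5] shift(tool now) [64.5  1.1  3.1] shift(aligned) [64.5  1.   3.3] turn [0.015 0.004 0.002]
40 placed side [196.3 270.7] [195.7 271. ] [ 10  12  20  19 236] [501.5 125.1  62. ]
30 wrist [253.6 194.8] [257.1 193.2] [ 30  26  39  38 954] [ 631.  -274.6   44. ]
```

The 40 is placed, measured at (501.5, 125.1) on its peg. The wrist mask puts the 30 at (631,-274.6), and I'll use (630,-273.5).

Emit:
{"api": "jog_arm", "payload": {
  "increments": [
    [[5,2,2,0.015,0.004,0.002,0.15],[30,0,0,0,0,0,0.15],[25,0,0,0,0,0,0.15],[0,0,0,0,0,0,0.15]]
  ]
}}

```text
time_s: 26.9
ee_pos: [632.8, -265.5, 64.3]
tool_rot: [[0.005, 0.287, -0.958], [0.003, -0.958, -0.287], [-1.0, -0.002, -0.006]]
ft_force: [-0.1, -0.6, -0.1]
width: 48.8
```

```bash
python3 -c "
from h import *
plan([630,-273.5,10])"
```

```text
t 26.9 at [ 632.8 -265.5   64.3] w 48.8 F [-0.1 -0.6 -0.1] shift(tool now) [54.3  6.9  5.3] shift(aligned) [54.3  6.9  5. ] turn [ 0.006 -0.006  0.002]
```

Emit:
{"api": "jog_arm", "payload": {
  "increments": [
    [[0,7,5,0.006,-0.006,0.002,0.15],[0,0,0,0,0,0,0.15]]
  ]
}}

```text
time_s: 27.1
ee_pos: [630.4, -272.7, 65.7]
tool_rot: [[0.0, 0.282, -0.959], [-0.001, -0.959, -0.282], [-1.0, 0.001, -0.0]]
ft_force: [-0.7, -1.2, -0.4]
width: 49.2
```

```bash
python3 -c "
from h import *
plan([630,-273.5,10])"
```

```text
t 27.1 at [ 630.4 -272.7   65.7] w 49.2 F [-0.7 -1.2 -0.4] shift(tool now) [55.7  0.7  0.6] shift(aligned) [55.7  0.7  0.6] turn [ 0.002 -0.    -0.001]
```

Emit:
{"api": "jog_arm", "payload": {
  "increments": [
    [[25,0.5,1,0,0,0,0.15],[20,0,2,0,-0.003,0,0.15],[9,0,1,0,-0.002,0,0.15],[2,0,0,0,0,0,-1],[0,0,0,0,0,0,-1],[0,0,0,0,0,0,-1],[0,0,0,0,0,0,-1],[0,0,0,0,0,0,-1]]
  ],
  "grip_force": 50
}}

```text
time_s: 27.9
ee_pos: [632.2, -277.4, 18.9]
tool_rot: [[0.009, 0.282, -0.959], [-0.007, -0.959, -0.282], [-1.0, 0.01, -0.007]]
ft_force: [0.1, 0.6, 0.3]
width: 27.7
```

Emit:
{"api": "jog_arm", "payload": {
  "increments": [
    [[-15,0,0,0,0,0,-1],[-40,0,0,0,0,0,-1],[-45,0,0,0,0,0,-1],[-15,0,0,0,0,0,-1],[0,0,0,0,0,0,-1]]
  ]
}}

```text
time_s: 28.4
ee_pos: [630.7, -276.9, 142.4]
tool_rot: [[0.01, 0.282, -0.96], [-0.009, -0.959, -0.282], [-1.0, 0.011, -0.007]]
ft_force: [0.3, -0.4, -1.0]
width: 27.8
```

```bash
python3 -c "
from h import *
plan([501,-80,125]); plan([430,103.5,125])"
```

```text
t 28.4 at [ 630.7 -276.9  142.4] w 27.8 F [ 0.3 -0.4 -1. ] shift(tool now) [  14.5 -225.6   69.1] shift(aligned) [  17.4 -225.4   69.2] turn [ 0.001 -0.007 -0.011]
t 28.4 at [ 630.7 -276.9  142.4] w 27.8 F [ 0.3 -0.4 -1. ] shift(tool now) [  12.3 -421.7   85.5] shift(aligned) [  17.4 -421.4   85.8] turn [ 0.001 -0.007 -0.011]
```

Emit:
{"api": "jog_arm", "payload": {
  "increments": [
    [[1,-35,7,0.001,-0.007,-0.011,-1],[1,-43,9,0,0,0,-1],[1,-43,9,0,0,0,-1],[1,-43,9,0,0,0,-1],[1,-43,9,0,0,0,-1],[1,-43,9,0,0,0,-1],[1,-43,9,0,0,0,-1],[1,-43,9,0,0,0,-1]]
  ]
}}

```text
time_s: 29.2
ee_pos: [461.8, 29.0, 129.5]
tool_rot: [[-0.003, 0.272, -0.962], [-0.005, -0.962, -0.272], [-1.0, 0.004, 0.004]]
ft_force: [0.0, 0.2, -0.3]
width: 27.8
```

```bash
python3 -c "
from h import *
plan([430,103.5,125])"
```

```text
t 29.2 at [461.8  29.  129.5] w 27.8 F [ 0.   0.2 -0.3] shift(tool now) [  4.2 -80.4  10.4] shift(aligned) [  4.5 -80.5   9.6] turn [-0.009  0.004 -0.004]
```

Emit:
{"api": "jog_arm", "payload": {
  "increments": [
    [[1,-40,5,-0.009,0.004,-0.004,-1],[1,-25,4,0,0,0,-1],[0,0,0,0,0,0,-1],[0,0,0,0,0,0,-1]]
  ]
}}

```text
time_s: 29.6
ee_pos: [428.6, 97.5, 125.5]
tool_rot: [[-0.004, 0.292, -0.956], [0.003, -0.956, -0.292], [-1.0, -0.005, 0.003]]
ft_force: [-0.6, -0.4, -0.6]
width: 28.1
```

```bash
python3 -c "
from h import *
plan([430,103.5,80])"
```

```text
t 29.6 at [428.6  97.5 125.5] w 28.1 F [-0.6 -0.4 -0.6] shift(tool now) [45.5 -5.1 -3.3] shift(aligned) [45.5 -5.4 -3.1] turn [0.012 0.003 0.005]
```

Emit:
{"api": "jog_arm", "payload": {
  "increments": [
    [[5,-5,-3,0.012,0.003,0.005,-1],[22,0,0,0,0,0,-1],[15,0,0,0,0,0,-1],[0,0,0,0,0,0,-1],[0,0,0,0,0,0,-1]]
  ]
}}

```text
time_s: 30.1
ee_pos: [432.7, 99.4, 81.6]
tool_rot: [[0.003, 0.27, -0.963], [-0.003, -0.963, -0.27], [-1.0, 0.004, -0.002]]
ft_force: [-0.6, -0.2, 0.1]
width: 28.0
```

Run:
```python
from h import *
plan([430,103.5,37]); out=[]
for n in('side','scene'):
    c=snap(n,n+'11.png'); p=proj(c,[429,103,45]).astype(int)
    out.append(cv2.resize(c['color'][p[1]-30:p[1]+25,p[0]-27:p[0]+28],(400,400),interpolation=cv2.INTER_CUBIC))
    print([(proj(c,[429,103,z])-p+[27,30])*400/55 for z in(18,43,60,104)])
cv2.imwrite('pics/g11.png',np.hstack(out))
```

```text
t 30.1 at [432.7  99.4  81.6] w 28.0 F [-0.6 -0.2  0.1] shift(tool now) [44.6 -4.9  1.5] shift(aligned) [44.6 -4.7  1.4] turn [-0.011 -0.002 -0.004]
[array([206.8008463 , 271.88727747]), array([203.49638887, 227.14742223]), array([201.157472  , 195.48025618]), array([194.72818053, 108.43251071])]
[array([193.45651491, 265.08201677]), array([198.56927275, 225.44531312]), array([202.12628226, 197.86956317]), array([211.64928671, 124.0423809 ])]
```

View pics/g11.png

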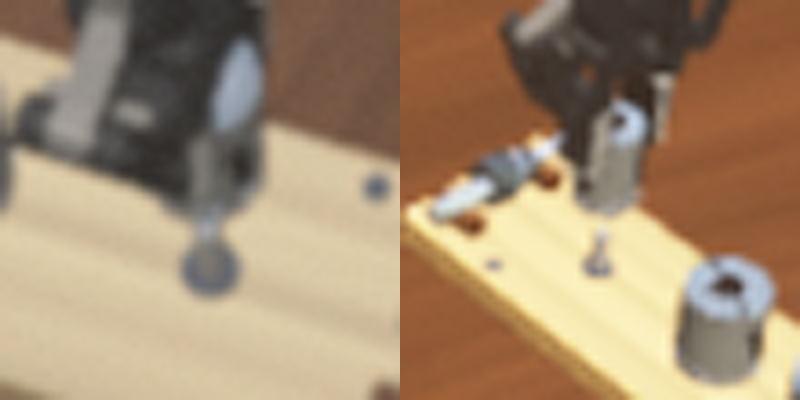

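The crops show the 30 held above the inner peg (foot at about (208,268) in the left crop), with its rim nearly over the tip. The arbor is beside it. I'll correct by 5 mm and lower.

Emit:
{"api": "jog_arm", "payload": {
  "increments": [
    [[0,-5,1.5,-0.011,-0.002,-0.004,-1],[5,0,0,0,0,0,-1]]
  ]
}}

```text
time_s: 30.4
ee_pos: [431.1, 104.8, 78.3]
tool_rot: [[0.002, 0.281, -0.96], [0.003, -0.96, -0.281], [-1.0, -0.002, -0.003]]
ft_force: [0.5, 0.6, -0.4]
width: 28.1
```

```bash
python3 -c "
from h import *
plan([430,103.5,37])"
```

```text
t 30.4 at [431.1 104.8  78.3] w 28.1 F [ 0.5  0.6 -0.4] shift(tool now) [41.3  1.   1.6] shift(aligned) [41.3  0.9  1.4] turn [ 0.001 -0.003  0.002]
```

Emit:
{"api": "jog_arm", "payload": {
  "increments": [
    [[10,1,1.5,0,-0.003,0,-1],[12,0,1,0,0,0,-1],[8,0,1,0,0,0,-1],[3,0,0,0,0,0,-1]]
  ]
}}

```text
time_s: 30.8
ee_pos: [427.5, 103.3, 42.3]
tool_rot: [[-0.001, 0.282, -0.959], [0.003, -0.959, -0.282], [-1.0, -0.003, -0.0]]
ft_force: [0.2, -1.0, -0.2]
width: 27.8
```

```bash
python3 -c "
from h import *
plan([430,103.5,37])"
```

```text
t 30.8 at [427.5 103.3  42.3] w 27.8 F [ 0.2 -1.  -0.2] shift(tool now) [ 5.3  0.5 -2.5] shift(aligned) [ 5.3  0.5 -2.5] turn [ 0.002 -0.     0.003]
```

Emit:
{"api": "jog_arm", "payload": {
  "increments": [
    [[3,0.5,-2.5,0,0,0.003,-1],[2,0,0,0,0,0,-1]]
  ]
}}

```text
time_s: 31.0
ee_pos: [429.9, 103.2, 36.3]
tool_rot: [[-0.001, 0.282, -0.959], [-0.001, -0.959, -0.282], [-1.0, 0.001, 0.001]]
ft_force: [-0.8, -1.3, 0.3]
width: 28.0
```

Emit:
{"api": "jog_arm", "payload": {
  "increments": [
    [[1.5,0,0,0,0,0,-1]]
  ]
}}

```text
time_s: 31.1
ee_pos: [430.0, 103.1, 34.6]
tool_rot: [[-0.001, 0.282, -0.959], [-0.001, -0.959, -0.282], [-1.0, 0.001, 0.001]]
ft_force: [0.5, -0.2, -0.7]
width: 28.1
```

Emit:
{"api": "jog_arm", "payload": {
  "increments": [
    [[1.5,0,0,0,0,0,-1]]
  ]
}}

```text
time_s: 31.2
ee_pos: [430.3, 103.2, 33.3]
tool_rot: [[-0.0, 0.282, -0.959], [-0.001, -0.959, -0.282], [-1.0, 0.001, 0.001]]
ft_force: [-6.0, -0.7, 23.6]
width: 27.9
```

Emit:
{"api": "jog_arm", "payload": {
  "increments": [
    [[1.5,0,0,0,0,0,-1]]
  ]
}}

```text
time_s: 31.3
ee_pos: [430.8, 103.4, 33.2]
tool_rot: [[-0.0, 0.282, -0.959], [0.0, -0.959, -0.282], [-1.0, -0.0, 0.0]]
ft_force: [-14.3, -3.7, 40.1]
width: 28.2
```

Emit:
{"api": "jog_arm", "payload": {
  "increments": [
    [[0,0,0,0,0,0,0],[0,0,0,0,0,0,0.3],[0,0,0,0,0,0,0.3],[0,0,0,0,0,0,0.3],[-20,0,0,0,0,0,0.3],[-35,0,0,0,0,0,0.3],[-45,0,0,0,0,0,0.3],[-45,0,0,0,0,0,0.3]]
  ]
}}

```text
time_s: 32.1
ee_pos: [427.3, 101.6, 177.8]
tool_rot: [[-0.009, 0.281, -0.96], [-0.008, -0.96, -0.281], [-1.0, 0.005, 0.011]]
ft_force: [0.8, 0.4, -0.1]
width: 55.5
```

Emit:
{"api": "jog_arm", "payload": {
  "increments": [
    [[-10,40,-20,0,0,0,0.3],[0,45,-20,0,0,0,0.3],[0,45,-20,0,0,0,0.3],[0,40,-20,0,0,0,0.3],[0,0,0,0,0,0,0.3],[0,0,0,0,0,0,0.3]]
  ]
}}

```text
time_s: 32.7
ee_pos: [560.3, -40.4, 194.8]
tool_rot: [[0.004, 0.289, -0.957], [0.003, -0.957, -0.289], [-1.0, -0.002, -0.004]]
ft_force: [-0.2, -0.1, -0.2]
width: 55.2
```

Run:
```python
from h import *
plan([500,-80,180]); s=snap('side','s12.png'); k=snap('scene','k12.png')
for n,c in(('side',s),('scene',k)):
  for p in((429,103),(501,124),(573,145),(645,166)):
    q=proj(c,[*p,62]); x,y=q.astype(int); r=18; w=c['color'][y-r:y+r+1,x-r:x+r+1].astype(int)
    m=((w[...,0]>w[...,2]+12)&(w[...,0]>120)).astype(np.uint8); N,l,st,ce=cv2.connectedComponentsWithStats(m); i=1+st[1:,4].argmax(); u=ce[i]+[x-r,y-r]; print(n,p,ray(c,*u,62)[:2].round(1),st[i])
hsv=lambda im:cv2.cvtColor(im,cv2.COLOR_BGR2HSV)
t=cv2.absdiff(s['color'],cv2.imread('pics/side0.png'))[85:125,295:332]; print('tin diff',t.mean())
A=cv2.resize(s['color'][215:335,75:295],(733,400))
cv2.imwrite('pics/fin.png',A)
```

```text
t 32.7 at [560.3 -40.4 194.8] w 55.2 F [-0.2 -0.1 -0.2] shift(tool now) [14.5 20.5 69.2] shift(aligned) [14.8 21.1 69. ] turn [ 0.008 -0.004  0.002]
side (429, 103) [429.4 104.5] [ 11  12  15  14 140]
side (501, 124) [501.3 125.1] [  8  10  20  19 240]
side (573, 145) [570.9 145.5] [  7   8  25  23 415]
side (645, 166) [647.3 166.6] [  2   6  31  26 587]
scene (429, 103) [430.8 104.3] [16 16  8  6 31]
scene (501, 124) [567.8 137. ] [28 26  9 11 62]
scene (573, 145) [573.6 144.6] [ 11  13  15  12 114]
scene (645, 166) [651.  165.4] [ 11  13  19  14 190]
tin diff 4.056081081081081
```

View pics/fin.png

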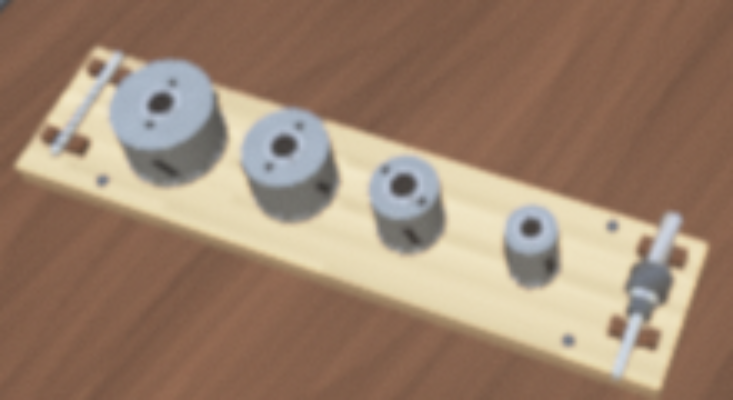

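The picture shows all four saws flat on their pegs in the right order, with the 30 next to the arbor at (648,285). The tin was not approached, so I'll hand in.

```bash
python3 -c "
from cell import ctrl
print(ctrl.hand_in())"
```

```text
the job is handed in; nothing more can be done
None
```

All four saws are on the rack, teeth down: 30, 40, 50 and 60 mm on the first to fourth peg, counting from the arbor end. I handed the job in at about 33 s, with no verdict reported.

**Last checks:**
- **Position:** in the side view the tops lie about 1 to 2.5 mm from their pegs, at seated height and looking upright. The scene view agrees within about 2 mm for the 30 and 50. It reads about 6 mm off for the 60, which is still inside the 14 mm limit. The scene reading for the 40 was invalid because the mask locked onto another object, so the 40 rests on the side view alone.
- **Setting down:** the last three saws met the board at up to about 25–55 N on the wrist sensor, the 60 at about 14 N. That is firmer than ideal, but each rim was on the board before I opened the fingers.
- **Tin:** I never went near it. Comparing its image before and after gave a small difference of 4 grey levels, which I did not turn into a distance.

**What went wrong:** the first grasp of the 60 closed on nothing. The pictures showed the fingertips about 7 mm behind the TCP, not 19 mm ahead of it as described. I gripped about 25 mm lower from then on, and the missed grasp did not visibly move the saw.

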